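Cover the egg pan and slide it off the heat

TASK

The eggs have boiled and shall now stand covered, off the heat. Set the lid that lies on the free cooking zone gently on the saucepan so that it sits fully home in the rim; slide the pan, without lifting or tipping it, across the glass until it stands centred on the free zone with its handle still pointing to the front; and turn the control of the zone it came from back to off. Leave the other control and the things beside the hob as they are.

Things in the scene. Friction and masses are not known exactly. Their poses are not given: they have to be found in the camera images.
- hob: compact twin ceramic hob, a black glass top in a thin steel frame, 268 mm (x) by 408 mm (y), fixed to the trolley for this job; origin under its middle, glass surface 48 mm higher; -x is its front, where the two controls sit; its yaw varies a little
- hot_zone: the cooking zone that is switched on and that the saucepan stands on at the start: a printed ring of 160 mm; origin at the ring's centre on the glass, axes as the hob's. It is the left or the right one of the two; its control lies 116 mm in front (-x) of its centre
- free_zone: the other, cold cooking zone, the same ring, 196 mm to the side of hot_zone, with its own control 116 mm in front; the lid lies on it at the start; origin at the ring's centre on the glass
- saucepan: steel saucepan, 140 mm outside, 134 mm inside, 85 mm high, about 0.55 kg, three eggs lie fixed in it; origin at the centre of its underside, on the glass; one straight handle runs along its -x axis at the height of the rim's upper part
- pan_handle (a point): grip point in the middle of the saucepan's handle, 130 mm from the pan's axis and 68 mm above its underside; the handle is a level black bar 20 mm wide, 14 mm thick, from 90 to 230 mm from the axis along the pan's -x
- lid: the pan's steel lid, about 0.16 kg: plug 128 mm wide and 7 mm deep that drops inside the rim, above it a flange 145 mm wide that rests on the rim; origin at the centre of the plug's underside, so that seated it is 78 mm above the pan's origin
- lid_knob (a point): grip point in the middle of the lid's round black knob, 41 mm above the lid's origin; the knob is 30 mm wide and reaches from 31 to 50 mm above the lid's origin
- hot_knob (a joint): angle (rad) of the control of hot_zone: 0 is off (its white pointer to the back, at the off mark), growing clockwise seen from above; 0.9 to 1.4 at the start; it stops at 0
- hot_knob_grip (a point): top of that control on its axis, 28 mm above the glass; below it a black grip bar 39 mm long, 13 mm wide, its lower edge on a skirt 41 mm wide whose top is 8 mm above the glass; this frame turns with the control: the bar lies along its x axis, fingers close along its y
- free_knob (a joint): angle of the control of free_zone, off (0) at the start; same scale
- free_knob_grip (a point): top of the control of free_zone, same build
- pepper_jar: bystander on the trolley beside the hob: jar with a red cap, 45 mm wide, 106 mm tall; origin at its underside
- herb_jar: bystander on the trolley beside the hob: jar with a red cap, 45 mm wide, 106 mm tall; origin at its underside
- shot_glass: bystander on the trolley beside the hob: clear shot glass, 44 mm wide, 40 mm tall; origin at its underside
- amber_bottle: bystander on the trolley beside the hob: small orange-brown bottle, 52 mm wide, 121 mm tall; origin at its underside
- lemon: bystander on the trolley beside the hob: lemon, 78x55x56 mm; origin at its underside

How it is judged:
At the end, for the whole second after the job is handed in: The pan stands on the glass within 15 mm of the free zone's centre, its handle to the hob's front (within 45 degrees); the lid sits level in its rim (7 mm of its axis); the control of the zone it left is off (under 0.12 rad) and the other still off; nothing moves (horizontal distance between lid and saucepan below 0.007 m and z of lid in the frame of saucepan between 0.07 and 0.083 m and angle between lid's own z axis and vertical below 0.06 rad and horizontal distance between saucepan and free_zone below 0.015 m and z of saucepan in the frame of free_zone below 0.004 m and angle between saucepan's own z axis and vertical below 0.04 rad and x of pan_handle in the frame of hob below -0.065 m and value of joint each of hot_knob, free_knob below 0.12 rad and linear speed of each of saucepan, lid below 0.02 m/s); the robot touches nothing.
It fails at once if the saucepan is lifted off the glass (more than 8 mm) (z of saucepan in the frame of free_zone above 0.008 m).
It fails at once if the saucepan is tipped (more than 0.15 rad) (angle between saucepan's own z axis and vertical above 0.15 rad).
It fails at once if the lid is let fall from more than 30 mm above the rim (contact force between the fingers and lid below 0.05 N and z of lid in the frame of free_zone above 0.11 m).
It fails at once if a jar, the shot glass, the bottle or the lemon beside the hob is pushed more than 30 mm (distance of any of pepper_jar, herb_jar, shot_glass, amber_bottle, lemon from where it was at the start of the episode above 0.03 m).
It also fails if it takes over 69 s, if anything falls off the work surface, if the arm or the gripper's body presses on something with over 40 N, if the wrist force passes 120 N, or if a joint passes its speed limit or range.

ROBOT

A 6-joint arm with a two-finger parallel gripper is mounted at the origin on a cart in front of the work surface, level with it; the furniture and walls round the work are solid. World frame = base frame: x ahead of the robot, y to its left, z up, the work surface at z = 0. Lengths are in m, angles in rad, forces in N, time in s.
With the tool pointing down it reaches from about 0.325 to 0.775 m from the base axis. Payload 5.5 kg.
Tool frame: the origin (TCP) lies between the finger pads; the fingertips stand 8 mm ahead of it and the grasp point (between the pads) lies 11 mm behind it (tcp_to_tips is the distance from the TCP to the fingertips, in m); z points along the fingers, y is the line along which they close (so a half turn about z gives the same grasp; the last joint's range is limited). The gripper opens to 88 mm and grips with 3 to 60 N. Pads are 20 mm wide; open, the fingers measure 115 mm over their backs; the gripper's body (75 mm by 178 mm) begins 61 mm behind the grasp point.
Start: joints at [-1.291, 0.091, 1.231, -0, 1.82, -0.057], TCP at [0.198, -0.566, 0.231] pointing down, gripper open.
Joint ranges: [-2.87, 2.87], [-0.86, 2.18], [0.17, 2.46], [-1.51, 4.65], [0.06, 2.69], [-2.65, 2.65]. Speed limits (rad/s): [2.57, 2.57, 3.01, 3.14, 3.14, 3.14].

INTERFACE

Orientations are given as a unit quaternion [w, x, y, z].
In Python, from bench import * gives the robot as it stands. Calls block until the motion is done:
- move_to(position, orientation): joint-space move of the TCP to a pose.
- move_l(position, speed=0.15, orientation=None): straight line of the TCP; orientation=None keeps the orientation; speed is the mean speed in m/s.
- movej(angles): joint-space move.
- gripper_open() and close(): open the fingers fully, or close them until they stop; the grip force is fixed at half the most.
- hold(seconds).
- inverse_kinematics(position, orientation): joint angles nearest the present ones, or None.
- state(): the state.
- get_image(name): name is "scene" or "top" or "wrist"; returns a dict with "frame" (400x640x3 uint8, blue, green, red), "depth" (400x640 float32, m along the optical axis (not along the pixel's ray), 0 where there is no reading), "camera_matrix" (3x3 intrinsics, pixels), "view" (4x4, takes a point from world to camera coordinates). Camera axes: x right, y up, looking along -z (the intrinsics and any distortion apply to the point x, -y, -z); pixel columns grow to the right and rows downward; lengths in m; the calibration is good to about 2 mm. A picture is of the moment at which its call begins.
A pose or a line that the arm cannot do raises IKError and nothing moves.
- job_done(): hands the job in; it is judged then, once.
The state is a dict: "time": time; "joint_pos": joint angles; "dq": joint speeds; "joint_torque": joint torques, N m; "ee_pos": TCP position; "ee_rot": TCP orientation; "ft_force": force on the tool from outside, world axes, zero at the start; "moment": the same for the moment, N m; "finger_gap": finger opening in m; "finger_force": force on a finger pad.
Only numpy, scipy, OpenCV 4.12 (cv2) and the standard library are available. Lean on these libraries where they do the work, as an engineer would, in place of code of your own. Each camera call takes 0.05 s, during which the arm holds its last target. There are 200 camera calls.

## Working session

There is one attempt and no reset: what is moved stays moved. The work goes in short steps, each a Python script; the robot and the scene stay as the last script left them, time stands still between calls to the robot, and variables do not carry over. Pictures are saved under pics/ and viewed, at most 10 in all, crops included, and the job is handed in when it is done.

```bash
ls; mkdir -p pics; python3 - <<'E'
from bench import *
import cv2,numpy as np
for n in("scene","top"):
    d=get_image(n); cv2.imwrite(f"pics/{n}0.png",d["frame"]); np.savez(f"pics/{n}0.npz",**d)
    V=np.array(d["view"]);print(n,(-V[:3,:3].T@V[:3,3]).round(3),-V[2,:3].round(3),d["camera_matrix"])
s=state();print(s["time"],s["ee_pos"],s["ee_rot"],s["finger_gap"])
E
```

```text
pics
scene [0.263 0.538 0.718] [ 0.359 -0.581 -0.73 ] [[381.27106125   0.         324.56085824]
 [  0.         381.27106125 200.35530328]
 [  0.           0.           1.        ]]
top [0.406 0.045 1.153] [ 0.128 -0.009 -0.992] [[436.37094996   0.         317.41420645]
 [  0.         436.37094996 202.22601897]
 [  0.           0.           1.        ]]
0.1 [ 0.19821354 -0.56605237  0.22963118] [-8.64201771e-04  9.85854033e-01  1.67603908e-01 -9.10082740e-05] 0.08780933562923655
```

View pics/top0.png

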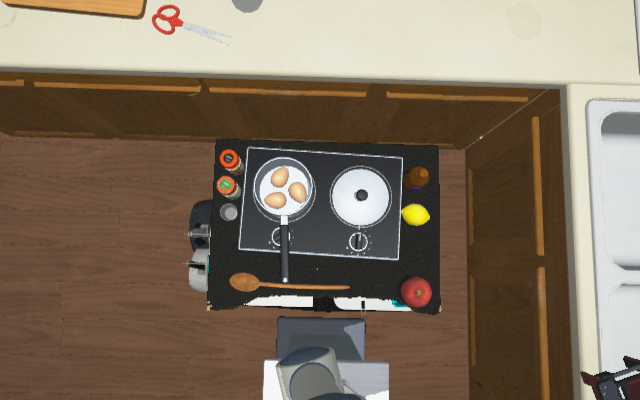

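View pics/scene0.png

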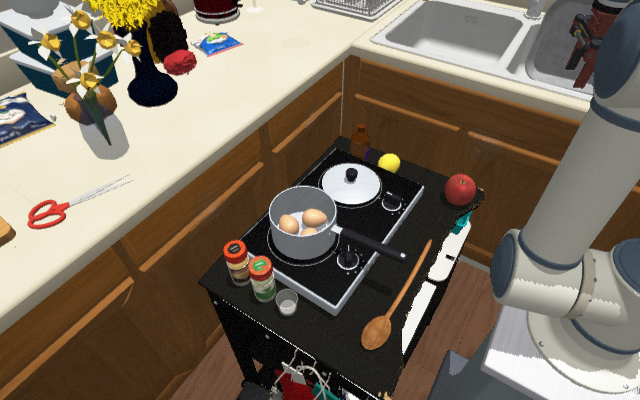

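The top view shows the pan at (284,190) on the left zone, with its handle running down over the hot control at (281,237). The lid is at (361,196) with its knob at (361,195), and the free control is at (359,241). The jars and shot glass are on the left; the bottle and lemon are on the right, close to the hob. The scene view agrees. Next I'll measure from the depth of both views.

```bash
cat > h.py <<'E'
import numpy as np,cv2
from scipy.optimize import least_squares
def cloud(d):
    K=np.array(d["camera_matrix"]);V=np.array(d["view"]);D=np.array(d["depth"])
    v,u=np.mgrid[0:D.shape[0],0:D.shape[1]]
    p=np.stack([(u-K[0,2])/K[0,0]*D,-(v-K[1,2])/K[1,1]*D,-D],-1)
    P=(p-V[:3,3])@V[:3,:3]; P[D<=0]=np.nan
    return P
def onplane(d,uv,z):
    K=np.array(d["camera_matrix"]);V=np.array(d["view"])
    uv=np.atleast_2d(uv).astype(float)
    r=np.c_[(uv[:,0]-K[0,2])/K[0,0],-(uv[:,1]-K[1,2])/K[1,1],-np.ones(len(uv))]@V[:3,:3]
    c=-V[:3,:3].T@V[:3,3]
    return c+r*((z-c[2])/r[:,2])[:,None]
def project(d,P):
    K=np.array(d["camera_matrix"]);V=np.array(d["view"]);q=np.atleast_2d(P)@V[:3,:3].T+V[:3,3]
    return np.c_[K[0,0]*q[:,0]/-q[:,2]+K[0,2],-K[1,1]*q[:,1]/-q[:,2]+K[1,2]]
def circ(P,r=None):
    f=lambda x:np.hypot(P[:,0]-x[0],P[:,1]-x[1])-(x[2] if r is None else r)
    s=least_squares(f,[*P[:,:2].mean(0),.06],loss="soft_l1",f_scale=.002);return s.x,np.abs(s.fun).mean()
E
python3 - <<'E'
from h import *
for n in("top","scene"):
    d=dict(np.load(f"pics/{n}0.npz"));P=cloud(d)
    if n=="top":
        C=onplane(d,[(247,148),(403,157),(399,260),(239,250)],.048);print(C.round(3))
        print("sides",[np.linalg.norm(C[i]-C[i-1]).round(3) for i in range(4)])
        for u,v in[(284,190),(361,196),(361,195),(340,170),(320,240),(359,241),(284,250),(228,156),(228,186),(228,212),(417,176),(415,214),(417,292),(245,282),(310,286)]:print((u,v),P[v,u].round(3))
        R=lambda z0,z1,c,r:(lambda M:P[M])((P[...,2]>z0)&(P[...,2]<z1)&(np.hypot(P[...,0]-c[0],P[...,1]-c[1])<r))
        pc=P[190,284];lc=P[196,361]
    else:
        R=lambda z0,z1,c,r:(lambda M:P[M])((P[...,2]>z0)&(P[...,2]<z1)&(np.hypot(P[...,0]-c[0],P[...,1]-c[1])<r))
    rim=R(.126,.14,pc,.085);print(n,"rim",len(rim),circ(rim),np.median(rim[:,2]),rim[:,2].max())
    f=R(.052,.075,lc,.085);print("flange n",len(f),np.median(f,0),(f.min(0)+f.max(0))/2,np.ptp(f,axis=0))
    k=R(.083,.105,lc,.03);print("knob",len(k),(k.min(0)+k.max(0))/2,np.ptp(k,axis=0),k[:,2].max())
    h=R(.105,.14,pc-[.15,0,0],.075);print("handle",len(h),np.median(h,0),h.min(0),h.max(0));
    kn=R(.055,.09,P[241,359] if n=="top" else fk,.03)
    if n=="top":fk=P[241,359]
    print("freeknob",len(kn),np.median(kn,0) if len(kn) else 0, (kn.min(0)+kn.max(0))/2,kn[:,2].max())
    g=P[(np.abs(P[...,0]-pc[0]+.05)<.2)&(np.abs(P[...,1]-(pc[1]+lc[1])/2)<.02)&(P[...,2]>.03)&(P[...,2]<.06)];print("glass",np.median(g[:,2]))
d=dict(np.load("pics/top0.npz"))
c=cv2.resize(d["frame"][140:300,205:445],None,fx=3.3,fy=3.3,interpolation=cv2.INTER_CUBIC);cv2.imwrite("pics/topcrop.png",c)
E
```

```text
[[ 0.686  0.221  0.048]
 [ 0.674 -0.184  0.048]
 [ 0.409 -0.175  0.048]
 [ 0.423  0.228  0.048]]
sides [np.float64(0.263), np.float64(0.405), np.float64(0.266), np.float64(0.403)]
(284, 190) [0.578 0.121 0.053]
(361, 196) [ 0.561 -0.071  0.098]
(361, 195) [ 0.564 -0.071  0.096]
(340, 170) [ 0.635 -0.021  0.049]
(320, 240) [0.453 0.025 0.05 ]
(359, 241) [ 0.453 -0.07   0.077]
(284, 250) [0.425 0.111 0.12 ]
(228, 156) [0.65  0.257 0.104]
(228, 186) [0.575 0.253 0.107]
(228, 212) [0.522 0.269 0.006]
(417, 176) [ 0.615 -0.208  0.101]
(415, 214) [ 0.525 -0.213  0.058]
(417, 292) [ 0.331 -0.219  0.054]
(245, 282) [0.342 0.215 0.01 ]
(310, 286) [0.336 0.047 0.012]
top rim 297 (array([0.57480444, 0.11809502, 0.06797813]), np.float64(0.0009141233709099916)) 0.13270430699380314 0.13822513174302142
flange n 2429 [ 0.5616925  -0.07174343  0.06382023] [ 0.56086698 -0.07146779  0.06226063] [0.16335908 0.16278865 0.0204807 ]
knob 113 [ 0.56591182 -0.07274291  0.09293346] [0.02814853 0.02737974 0.01806364] 0.10196527825279372
handle 532 [0.42690035 0.10963467 0.12253254] [0.3549389  0.09641484 0.11222192] [0.50267514 0.12218118 0.12798628]
freeknob 167 [ 0.45145052 -0.0683139   0.07083574] [ 0.45182062 -0.07115813  0.06885165] 0.08267939981233968
glass 0.04825899808202762
scene rim 492 (array([0.57518418, 0.11888719, 0.06797379]), np.float64(0.0009077918709483324)) 0.1314741029202549 0.134985580619217
flange n 1745 [ 0.5559862  -0.05967518  0.06346349] [ 0.56563057 -0.0737129   0.06404118] [0.14359113 0.14474512 0.02131518]
knob 110 [ 0.56476432 -0.07132347  0.09112054] [0.02826266 0.02684542 0.01611246] 0.09917676825386074
handle 748 [0.42154641 0.1138596  0.12160415] [0.35322522 0.09850486 0.10946859] [0.50229166 0.12318336 0.12525749]
freeknob 193 [ 0.45146909 -0.06517496  0.06948422] [ 0.4520731  -0.06370758  0.06753411] 0.08006212243617188
glass 0.04773174949158358
```

View pics/topcrop.png

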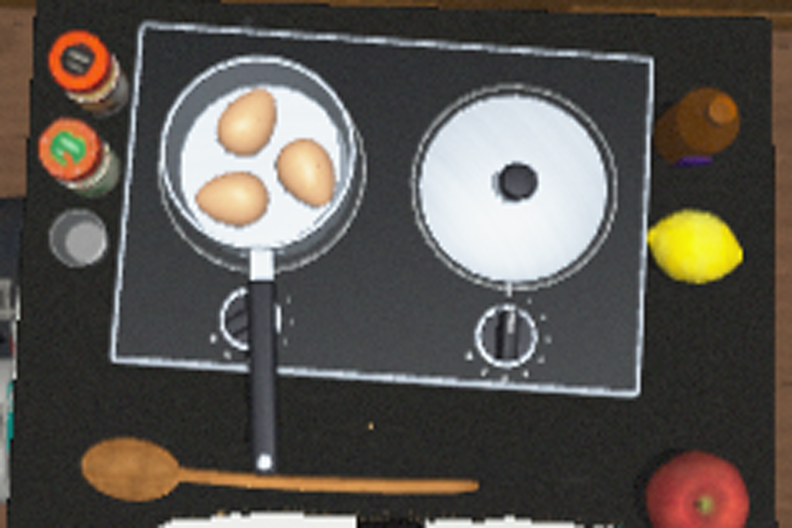

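The measurements agree in both views: rim centre about (0.575, 0.1185) at z 0.133, lid knob about (0.565, -0.072) with its top at 0.098, glass at 0.048, and hob yaw about -0.03. These match the given sizes. I'll move over the lid and pan and take wrist views.

```bash
cat >> h.py <<'E'
def q(psi): return [0,float(np.cos(psi/2)),float(np.sin(psi/2)),0]
YAW=-.031
def snap(n,f):
    from bench import get_image
    d=get_image(n);cv2.imwrite(f"pics/{f}.png",d["frame"]);np.savez(f"pics/{f}.npz",**d);return d
E
python3 - <<'E'
from bench import *
from h import *
move_to([.50,-.072,.27],q(YAW))
for i,(x,y) in enumerate([(.50,-.072),(.46,-.04),(.46,.118),(.50,.118)]):
    if i:
        move_l([x,y,.27],speed=.25)
    d=snap("wrist",f"w{i}");V=d["view"];c=-V[:3,:3].T@V[:3,3];print(c.round(3),-V[2,:3].round(2),d["camera_matrix"][0])
    print(project(d,[[.565,-.072,.098],[.575,.1185,.133]]).round())
s=state();print(s["time"],s["ee_pos"])
a=np.hstack([cv2.resize(cv2.imread(f"pics/w{i}.png"),(400,250)) for i in(0,1)]);b=np.hstack([cv2.resize(cv2.imread(f"pics/w{i}.png"),(400,250)) for i in(2,3)])
cv2.imwrite("pics/wm.png",np.vstack([a,b]))
E
```

```text
[ 0.567 -0.075  0.425] [-0.25  0.01 -0.97] [320.26542069   0.         329.13006832]
[[326. 121.]
 [109. 117.]]
[ 0.527 -0.043  0.425] [-0.25  0.01 -0.97] [320.26542069   0.         329.13006832]
[[358.  77.]
 [138.  67.]]
[0.528 0.115 0.424] [-0.25  0.01 -0.97] [320.26542069   0.         329.13006832]
[[524.  72.]
 [323.  61.]]
[0.568 0.114 0.424] [-0.25  0.01 -0.97] [320.26542069   0.         329.13006832]
[[518. 115.]
 [324. 110.]]
3.8333 [0.50004297 0.11678348 0.26970898]
```

View pics/wm.png

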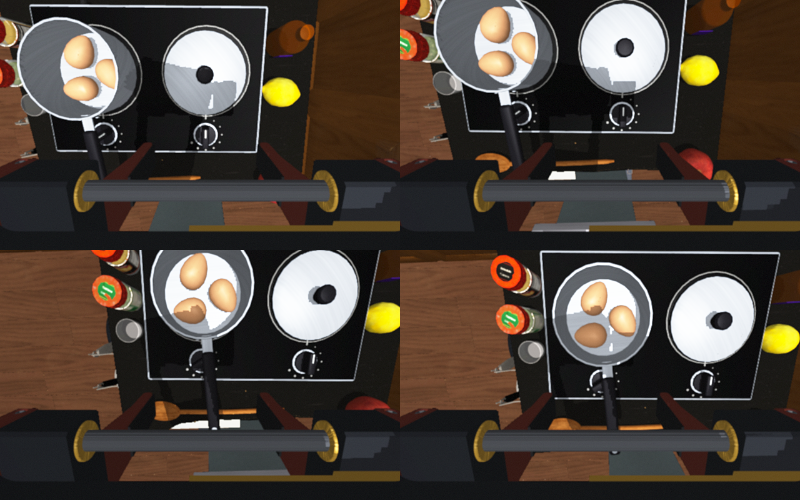

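The four wrist views show the lid knob at full-resolution px (326,118) in w0 (predicted 326,121) and the pan rim centred near (322,103) in w3 (predicted 324,110). The off pointer of the free control is visible. I'll refine the centres by matching circles in these images.

```bash
cat >> h.py <<'E'
from scipy.ndimage import map_coordinates
def ringfit(d,c0,z,r,kind,span=.012,arc=(0,360)):
    g=cv2.cvtColor(d["frame"],cv2.COLOR_BGR2GRAY).astype(float)
    a=np.radians(np.arange(arc[0],arc[1],2));
    def mean(c,rr):
        p=project(d,np.c_[c[0]+rr*np.cos(a),c[1]+rr*np.sin(a),np.full(len(a),z)])
        return np.clip(map_coordinates(g,[p[:,1],p[:,0]],order=1,mode="nearest"),0,160)
    best=(-1e9,)
    for s,step in((span,.002),(.002,.0005)):
        c=c0 if s==span else best[1]
        for x in np.arange(-s,s+1e-6,step):
            for y in np.arange(-s,s+1e-6,step):
                e=(c[0]+x,c[1]+y)
                if kind=="line":v=np.mean(mean(e,r)-.5*mean(e,r-.0035)-.5*mean(e,r+.0035))
                else:v=kind*np.mean(mean(e,r-.002)-mean(e,r+.002))
                if v>best[0]:best=(v,e)
    return round(best[0],1),np.round(best[1],4)
E
python3 - <<'E'
from h import *
D={n:dict(np.load(f"pics/{n}.npz")) for n in("w0","w1","w2","w3","top0","scene0")}
def run(lab,names,*a,**k): print(lab,*[(n,*ringfit(D[n],*a,**k)) for n in names])
run("knob",("w0","w1","w3","top0","scene0"),(.565,-.072),.098,.0145,-1)
run("flange",("w0","w1","top0","scene0"),(.565,-.072),.057,.0725,1)
run("freering",("w0","w1","w3","top0","scene0"),(.563,-.0715),.048,.0795,"line")
run("rim",("w0","w1","w2","w3","top0","scene0"),(.575,.1185),.133,.07,1)
run("freeskirt",("w0","w1","w3","top0"),(.448,-.069),.056,.0205,"line")
run("hotskirt",("w0","top0"),(.453,.126),.056,.0205,"line")
for n in("w0","w3"):
    P=cloud(D[n])
    for z0,z1,c,r in((.085,.105,(.565,-.072),.03),(.126,.14,(.575,.1185),.085),(.05,.06,(.565,-.072),.08)):
        k=P[(P[...,2]>z0)&(P[...,2]<z1)&(np.hypot(P[...,0]-c[0],P[...,1]-c[1])<r)]
        print(n,len(k),k.mean(0).round(4),circ(k)[0].round(4),np.percentile(k[:,2],[5,50,95]).round(4))
    h=P[(P[...,2]>.1)&(P[...,2]<.14)&(P[...,0]<.48)&(P[...,0]>.38)&(abs(P[...,1]-.11)<.03)]
    if len(h):print("handle line y(x)",np.polyfit(h[:,0],h[:,1],1).round(4),np.median(h[:,2]))
E
```

```text
knob ('w0', np.float64(135.5), array([ 0.567, -0.073])) ('w1', np.float64(133.3), array([ 0.566 , -0.0725])) ('w3', np.float64(110.8), array([ 0.5665, -0.0685])) ('top0', np.float64(92.9), array([ 0.5645, -0.0715])) ('scene0', np.float64(77.6), array([ 0.563 , -0.0685]))
flange ('w0', np.float64(93.0), array([ 0.568, -0.074])) ('w1', np.float64(109.0), array([ 0.5675, -0.074 ])) ('top0', np.float64(75.5), array([ 0.5665, -0.0735])) ('scene0', np.float64(89.0), array([ 0.566, -0.075]))
freering ('w0', np.float64(82.7), array([ 0.569, -0.075])) ('w1', np.float64(98.5), array([ 0.569, -0.075])) ('w3', np.float64(105.3), array([ 0.569 , -0.0755])) ('top0', np.float64(48.7), array([ 0.5685, -0.075 ])) ('scene0', np.float64(31.4), array([ 0.5685, -0.076 ]))
rim ('w0', np.float64(88.2), array([0.577, 0.119])) ('w1', np.float64(59.5), array([0.577, 0.119])) ('w2', np.float64(93.3), array([0.576 , 0.1185])) ('w3', np.float64(141.0), array([0.5765, 0.1185])) ('top0', np.float64(74.0), array([0.5765, 0.1185])) ('scene0', np.float64(74.1), array([0.576 , 0.1175]))
freeskirt ('w0', np.float64(77.
[... 187 characters left out ...]
hotskirt ('w0', np.float64(65.7), array([0.463 , 0.1215])) ('top0', np.float64(35.3), array([0.4595, 0.125 ]))
w0 688 [ 0.5666 -0.0738  0.0972] [ 0.5665 -0.0737  0.0101] [0.0941 0.0975 0.0991]
w0 3523 [0.5823 0.1292 0.1316] [0.5765 0.117  0.0679] [0.1267 0.1326 0.1346]
w0 1500 [ 0.5719 -0.0719  0.0575] [ 0.5661 -0.0736  0.0706] [0.0501 0.059  0.0599]
handle line y(x) [0.1474 0.0403] 0.12290729955149046
w3 800 [ 0.5665 -0.0705  0.0963] [ 0.5664 -0.0711  0.0103] [0.0891 0.0974 0.0991]
w3 2690 [0.5838 0.1186 0.1321] [0.5764 0.1182 0.0675] [0.127  0.1331 0.1346]
w3 1605 [ 0.5733 -0.0591  0.0577] [ 0.5662 -0.0733  0.0704] [0.0502 0.059  0.0599]
handle line y(x) [0.0569 0.0854] 0.12342828373861563
```

The fits are consistent: lid (0.567, -0.0737), free zone (0.569, -0.075), rim (0.5765, 0.1185). The separation from the controls and the heights check out too. Now I'll pick up the lid.

```bash
python3 - <<'E'
from bench import *
from h import *
def rep(l):
    s=state();print(l,round(s["time"],2),np.round(s["ee_pos"],4),"F",np.round(s["ft_force"],2),"gap",round(s["finger_gap"],4),s["finger_force"])
move_l([.567,-.0737,.2],speed=.2,orientation=q(YAW))
move_l([.567,-.0737,.080],speed=.08);rep("down")
close();rep("closed")
move_l([.567,-.0737,.23],speed=.08);rep("lift")
move_l([.5765,.1185,.23],speed=.12);rep("over");
hold(.3)
snap("wrist","w4");snap("scene","s4");snap("top","t4")
d=snap("wrist","w4")
cv2.imwrite("pics/m4.png",np.hstack([cv2.resize(cv2.imread("pics/w4.png"),(400,250)),cv2.resize(cv2.imread("pics/s4.png"),(400,250))]))
D=dict(np.load("pics/t4.npz"));print(ringfit(D,(.5765,.1185),.207,.0725,1))
E
```

```text
down 6.71 [ 0.5674 -0.0738  0.0807] F [-0.03  0.18 -0.12] gap 0.0879 0.0
closed 7.64 [ 0.567  -0.0737  0.08  ] F [-0.62  0.12  0.03] gap 0.029 29.999981224536896
lift 9.67 [ 0.5669 -0.0736  0.2295] F [ 0.53 -0.99 -1.07] gap 0.0295 29.99981850385666
over 11.42 [0.5766 0.1178 0.23  ] F [ 0.25 -0.01 -2.16] gap 0.0295 29.999675452709198
(np.float64(24.7), array([0.575, 0.119]))
```

View pics/m4.png

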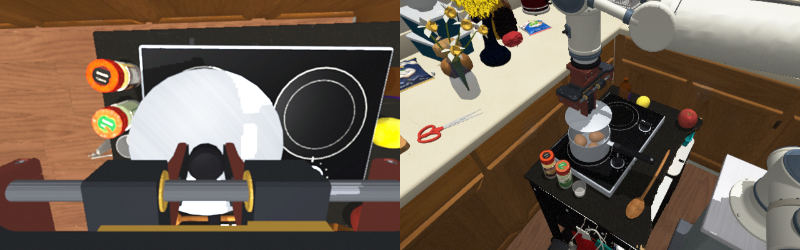

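The lid is held level (knob at (206,160) in the left half) above the pan, and the free ring is clear. I'll lower it gently while watching the force.

```bash
python3 - <<'E'
from bench import *
from h import *
x,y=.5765,.1185
move_l([x,y,.175],speed=.1);hold(.2);F0=np.array(state()["ft_force"]);print(F0)
for z in np.arange(.170,.1559,-.002):
    move_l([x,y,float(z)],speed=.03);hold(.1)
    s=state();f=np.array(s["ft_force"])-F0;print(round(float(z),3),s["ee_pos"].round(4) if hasattr(s["ee_pos"],"round") else s["ee_pos"],f.round(2))
    if f[2]>4:break
print(s["time"])
d=snap("scene","s5")
E
```

```text
[-0.71624616 -0.45237666 -2.3079959 ]
0.17 [0.5764 0.1185 0.1699] [ 0.56 -0.11  1.25]
0.168 [0.5765 0.1185 0.168 ] [0.84 0.09 1.04]
0.166 [0.5765 0.1185 0.1659] [-0.47  0.44  0.16]
0.164 [0.5765 0.1185 0.164 ] [0.49 0.98 0.94]
0.162 [0.5765 0.1185 0.1619] [0.52 0.51 0.39]
0.16 [0.5765 0.1185 0.1599] [2.1  1.15 1.09]
0.158 [0.5765 0.1185 0.158 ] [1.02 0.26 1.28]
0.156 [0.5766 0.1185 0.158 ] [-2.9   0.02  8.43]
15.6833
```

Firm contact came at z = 0.158, exactly the seated height, with no earlier contact from the plug. I'll release it and verify.

```bash
python3 - <<'E'
from bench import *
from h import *
x,y=.5765,.1185
move_l([x,y,.158],speed=.05);gripper_open();move_l([x,y,.25],speed=.15)
move_l([.46,.112,.27],speed=.25)
d=snap("wrist","w6");t=snap("top","t6");print(state()["time"])
P=cloud(d)
k=P[(P[...,2]>.137)&(P[...,2]<.15)&(np.hypot(P[...,0]-x,P[...,1]-y)<.078)];k=k[np.isfinite(k).all(1)]
r=np.hypot(k[:,0]-x,k[:,1]-y);m=k[(r>.05)&(r<.07)];A=np.c_[m[:,:2]-[x,y],np.ones(len(m))];print("plane",np.linalg.lstsq(A,m[:,2],rcond=None)[0].round(4))
for n,D in(("w",d),("t",t)):print(n,"flange",ringfit(D,(x,y),.136,.0725,1),"knobtop",ringfit(D,(x,y),.176,.0145,-1))
for n,D in(("w",d),("t",t)):
    P=cloud(D)
    for xx in(.40,.42,.44,.46,.47):
        h=P[(P[...,2]>.119)&(P[...,2]<.14)&(abs(P[...,0]-xx)<.006)&(abs(P[...,1]-.11)<.03)]
        if len(h):print(n,xx,((h[:,1].min()+h[:,1].max())/2).round(4),np.ptp(h[:,1]).round(4),np.median(h[:,2]).round(4))
E
```

```text
18.4833
plane [ 0.003  -0.002   0.1407]
w flange (np.float64(98.6), array([0.577 , 0.1185])) knobtop (np.float64(137.6), array([0.5755, 0.118 ]))
t flange (np.float64(51.1), array([0.5765, 0.1185])) knobtop (np.float64(3.8), array([0.5625, 0.113 ]))
w 0.4 0.1082 0.0195 0.1235
w 0.42 0.1092 0.02 0.1234
w 0.44 0.1105 0.0198 0.1235
w 0.46 0.1114 0.0202 0.1234
w 0.47 0.1121 0.0201 0.1234
t 0.4 0.1084 0.017 0.1233
t 0.42 0.1091 0.0167 0.123
t 0.44 0.1061 0.0092 0.1246
```

View pics/w6.png

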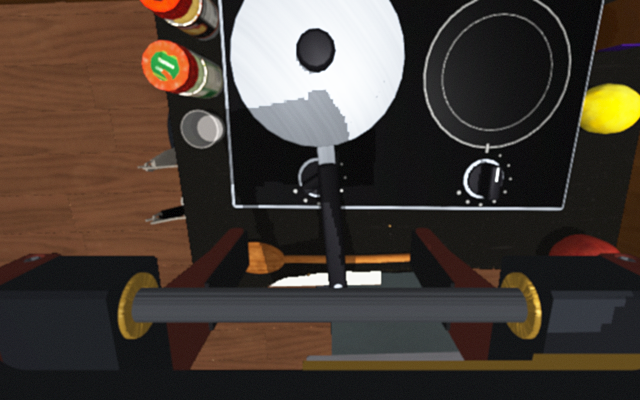

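The lid is seated: level, coaxial within 1 mm, flange top at about 0.14. The free ring is now unobstructed at about (500,72). The handle line runs at y = 0.111 at x = 0.45, 20 mm wide, top at 0.1234, which matches the given size. I'll grip it and slide.

```bash
python3 - <<'E'
from bench import *
from h import *
d=dict(np.load("pics/w6.npz"));Z=ringfit(d,(.569,-.075),.048,.0795,"line")[1];print("zone",Z)
def rep(l):
    s=state();print(l,round(s["time"],2),np.round(s["ee_pos"],4),"F",np.round(s["ft_force"],2),"gap",round(s["finger_gap"],4))
Q=q(.055);g=np.array([.45,.111,.106])
move_l([.45,.111,.17],speed=.2,orientation=Q);move_l(list(g),speed=.08);rep("down")
close();rep("closed")
D=np.array([Z[0]-.5765,Z[1]-.1185,0])
for f in(.1,.4,.7,1):
    move_l(list(g+f*D),speed=.06);rep(f)
hold(.3)
t=snap("top","t7");s=snap("scene","s7");w=snap("wrist","w7")
for D in(t,s,w):print(ringfit(D,tuple(Z),.136,.0725,1))
E
```

```text
zone [ 0.569  -0.0755]
down 20.08 [0.4503 0.1111 0.1066] F [ 0.66 -0.63  0.21] gap 0.0876
closed 21.13 [0.45   0.1111 0.106 ] F [-0.38  0.43 -0.32] gap 0.0194
0.1 21.61 [0.4492 0.091  0.106 ] F [0.01 0.26 0.49] gap 0.0198
0.4 22.73 [0.4469 0.0331 0.106 ] F [-0.97 -0.49 -0.54] gap 0.0198
0.7 23.84 [ 0.4447 -0.0251  0.106 ] F [-0.68  0.13 -0.71] gap 0.0197
1 24.96 [ 0.4424 -0.0833  0.106 ] F [-0.48  0.6   0.11] gap 0.0195
(np.float64(72.6), array([ 0.569 , -0.0755]))
(np.float64(69.5), array([ 0.5685, -0.077 ]))
(np.float64(62.6), array([ 0.57  , -0.0755]))
```

The pan is on the zone centre to within about 1 mm in all three views. I'll release it and look at the hot control.

```bash
python3 - <<'E'
from bench import *
from h import *
gripper_open();p=state()["ee_pos"];move_l([p[0],p[1],.2],speed=.12)
move_l([.40,.122,.24],speed=.25,orientation=q(YAW))
w=snap("wrist","w8");move_l([.43,.10,.22],speed=.2);w2=snap("wrist","w9");t=snap("top","t8");print(state()["time"])
for n,D in(("w8",w),("w9",w2),("t",t)):
    print(n,"hotskirt",ringfit(D,(.459,.1245),.056,.0205,"line"),"hotring",ringfit(D,(.575,.1205),.048,.0795,"line"),"pan",ringfit(D,(.569,-.0755),.136,.0725,1))
    P=cloud(D);k=P[(P[...,2]>.064)&(P[...,2]<.085)&(np.hypot(P[...,0]-.459,P[...,1]-.1245)<.03)]
    if len(k)>10:
        (c,sz,a)=cv2.minAreaRect((k[:,:2]*1000).astype(np.float32));_,_,vt=np.linalg.svd(k[:,:2]-k[:,:2].mean(0));print(len(k),c,sz,a,"yaw",np.arctan2(vt[0,1],vt[0,0]),k.mean(0),k[:,2].max())
# rectified view at z=.076
X,Y=np.meshgrid(np.linspace(.1645,.0845,400),np.linspace(.5,.42,400))
def rect(D):
    p=project(D,np.c_[Y.T.ravel()*0+0,0*X.ravel(),0*X.ravel()]+np.c_[Y.ravel(),X.ravel(),np.full(X.size,.076)]).astype(np.float32)
    return cv2.remap(D["frame"],p[:,0].reshape(X.shape),p[:,1].reshape(X.shape),cv2.INTER_CUBIC)
cv2.imwrite("pics/k8.png",np.hstack([rect(w),rect(w2)]))
E
```

```text
28.9833
w8 hotskirt (np.float64(99.5), array([0.461, 0.125])) hotring (np.float64(70.4), array([0.578 , 0.1205])) pan (np.float64(24.2), array([ 0.569 , -0.0765]))
541 (460.72576904296875, 124.99980163574219) (12.850214958190918, 38.68525314331055) 31.257478713989258 yaw 2.120856943442919 [0.46081883 0.12477077 0.0782358 ] 0.0806763029676116
w9 hotskirt (np.float64(100.0), array([0.4615, 0.125 ])) hotring (np.float64(73.5), array([0.5775, 0.121 ])) pan (np.float64(28.0), array([ 0.568, -0.075]))
596 (460.7390441894531, 124.98738861083984) (12.98328971862793, 39.16502380371094) 31.51886749267578 yaw 2.1319645793342197 [0.46156702 0.12419512 0.07794711] 0.0808751360025475
t hotskirt (np.float64(0.0), array([0.447 , 0.1125])) hotring (np.float64(35.5), array([0.5755, 0.1205])) pan (np.float64(81.9), array([ 0.5685, -0.0755]))
```

View pics/k8.png

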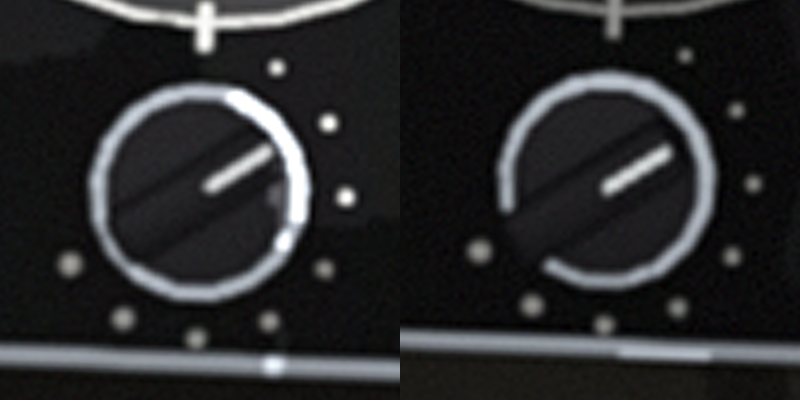

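The pointer of the hot control (rectified left half, centre (200,190)) points right and up. That gives a bar yaw of about -1.02 rad, so an angle of about 0.99, within the stated 0.9–1.4. The bar measures 13×39 mm and its centre is (0.4605, 0.125). I'll grip and turn it.

```bash
python3 - <<'E'
from bench import *
from h import *
def rep(l):
    s=state();print(l,round(s["time"],2),np.round(s["ee_pos"],4),"F",np.round(s["ft_force"],2),"M",np.round(s["moment"],2),"gap",round(s["finger_gap"],4))
c=[.4605,.125]
move_l([*c,.15],speed=.15,orientation=q(-1.02));move_l([*c,.069],speed=.06);rep("down")
close();rep("closed")
for a in np.linspace(-1.02,-.025,9)[1:]:
    movej(inverse_kinematics([*c,.069],q(a)));rep(round(a,2))
gripper_open();move_l([*c,.15],speed=.15);move_l([.40,.122,.24],speed=.25,orientation=q(YAW))
w=snap("wrist","w10");t=snap("top","t10");rep("end")
P=cloud(w);k=P[(P[...,2]>.064)&(P[...,2]<.085)&(np.hypot(P[...,0]-.459,P[...,1]-.1245)<.03)]
print(cv2.minAreaRect((k[:,:2]*1000).astype(np.float32)))
k=P[(P[...,2]>.064)&(P[...,2]<.085)&(np.hypot(P[...,0]-.4545,P[...,1]+.071)<.03)]
print("pan",ringfit(t,(.569,-.0755),.136,.0725,1))
cv2.imwrite("pics/m10.png",np.hstack([cv2.resize(w["frame"],(400,250)),cv2.resize(t["frame"][130:310,200:450],(400,288))[:250]]))
E
```

```text
Traceback (most recent call last):
bench.IKError: the arm cannot follow that straight line within its joint ranges
```

```bash
python3 - <<'E'
from bench import *
from h import *
def rep(l):
    s=state();print(l,round(s["time"],2),np.round(s["ee_pos"],4),"F",np.round(s["ft_force"],2),"M",np.round(s["moment"],2),"gap",round(s["finger_gap"],4))
c=[.4605,.125];a0=np.pi-1.02;a1=np.pi-.025
move_to([*c,.18],q(a0));rep("above");move_l([*c,.069],speed=.08);rep("down")
close();rep("closed")
for a in np.linspace(a0,a1,9)[1:]:
    movej(inverse_kinematics([*c,.069],q(a)));rep(round(a-np.pi,2))
gripper_open();move_l([*c,.2],speed=.15);move_to([.40,.122,.24],q(YAW))
w=snap("wrist","w10");t=snap("top","t10");rep("end")
P=cloud(w);k=P[(P[...,2]>.064)&(P[...,2]<.085)&(np.hypot(P[...,0]-.459,P[...,1]-.1245)<.03)]
print(cv2.minAreaRect((k[:,:2]*1000).astype(np.float32)))
print("pan",ringfit(t,(.569,-.0755),.136,.0725,1))
cv2.imwrite("pics/m10.png",np.hstack([cv2.resize(w["frame"],(400,250)),cv2.resize(t["frame"][130:310,200:450],(400,288))[:250]]))
E
```

```text
above 30.82 [0.4605 0.1251 0.1803] F [-1.04  0.21  0.53] M [-0.02 -0.12 -0.04] gap 0.088
down 32.36 [0.4609 0.1251 0.0697] F [-0.02 -0.55 -0.21] M [ 0.01 -0.1  -0.02] gap 0.0877
closed 33.49 [0.4613 0.1255 0.069 ] F [ 4.78  3.21 -2.45] M [ 0.41 -0.75 -0.05] gap 0.0129
-0.9 33.74 [0.4613 0.1255 0.069 ] F [ 4.03  2.82 -1.86] M [ 0.34 -0.79  0.04] gap 0.0126
-0.77 33.99 [0.4613 0.1255 0.069 ] F [ 3.87  3.2  -2.42] M [ 0.34 -0.84  0.02] gap 0.0128
-0.65 34.24 [0.4613 0.1255 0.069 ] F [ 4.46  2.35 -3.23] M [ 0.36 -0.81 -0.  ] gap 0.0129
-0.52 34.49 [0.4613 0.1255 0.0691] F [ 3.9   1.62 -3.15] M [ 0.37 -0.82  0.05] gap 0.0127
-0.4 34.74 [0.4613 0.1255 0.069 ] F [ 4.58  2.22 -3.9 ] M [ 0.38 -0.9   0.04] gap 0.013
-0.27 34.99 [0.4613 0.1255 0.0691] F [ 4.57  2.04 -3.09] M [ 0.4  -0.86  0.04] gap 0.013
-0.15 35.24 [0.4613 0.1254 0.0691] F [ 4.5   3.49 -3.04] M [ 0.37 -0.89  0.01] gap 0.0126
-0.02 35.49 [0.4613 0.1254 0.0691] F [ 4.49  3.06 -1.62] M [ 0.45 -0.92 -0.26] gap 0.0129
end 40.51 [0.4    0.122  0.2399] F [-0.94  0.88 -0.16] M [-0.02  0.09  0.02] gap 0.0875
((460.83624267578125, 124.90089416503906), (11.73538589477539, 38.74617004394531), 88.21144104003906)
pan (np.float64(81.4), array([ 0.5685, -0.0755]))
```

View pics/m10.png

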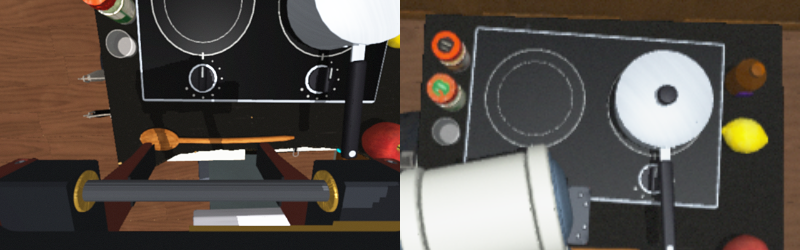

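The hot control's pointer at (203,75) points to the off mark; the bar yaw of -0.031 equals the hob yaw, so its angle is about 0. The lidded pan is centred on the free zone, the free control still points to the back, and the bystanders are unmoved. I'll hand in.

```bash
python3 -c "
from bench import *
hold(.3);print(job_done())"
```

```text
the job is handed in; nothing more can be done
None
```

The job is handed in at about 41 s of the 69 s allowed, verdict not shown: the lid is seated, the pan is within about 1 mm of the free zone's centre with its handle to the front, the hot control is at off, and nothing else was moved.

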